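# Aim the inspection camera and hold the sprung cover open for the picture

### The job

A spare ring in the checking station is to be photographed: by its ball handle, swivel and tilt the inspection camera so that its lens looks at the middle of the ring's nest under the still closed cover, and let go of it. Then lift the station's sprung dust cover by its handle to 60 degrees, so that its white inside throws light on the ring, and finish while holding it still there: the program ends with the gripper on the cover. Do not let the cover snap shut or swing it back to its stop, keep the camera aimed, and leave the ring and everything else on the board where it is.

Things in the scene. Friction and masses are not known exactly. Their poses are not given: they have to be found in the camera images.
- station: ring checking station, fixed: grey base 186 x 190 mm, 36 mm high, on a plywood layer board that lies over the valve heads; the board's top is level at z = 0.116, x 0.30 to 0.80, y -0.38 to 0.40. Origin at the centre of the base's underside, on the board; own x points from the front (the robot's side) to the hinge side, z up. A blue dust cover lies over the nest
- nest_mid (a point): middle of the ring's nest, in the station's frame at (0, 0, 42 mm): the point the camera has to look at, hidden under the closed cover. Axes as the station's
- ring: orange ring, 70 mm across, 12 mm high, loose, centred between three pins in the nest under the cover; origin at the centre of its underside
- cover_hinge (a point): middle of the cover's hinge line, in the station's frame at (86, 0, 38 mm); the line runs along the station's y. Fixed; axes as the station's
- cover_handle (a point): middle of the bar of the cover's black bow handle, moves with the cover. Round bar 12 mm thick along the station's y, free between its posts for 80 mm, its axis 40 mm above the cover's top face; with the cover closed it lies 140 mm before the hinge line and 70 mm above it. The cover's front edge lies 30 mm before the bar; the cover is 160 mm deep, 176 mm wide, 30 mm high, white inside. The bar may turn in the fingers as the cover swings
- cover (a joint): opening angle of the cover, rad: 0 closed, grows as its front edge (the robot's side) rises and goes back towards the hinge; 60 degrees = 1.047. Stop at 1.40. Its weight and a spring pull it shut from every angle (0.2 to 0.45 N m, 1.5 to 3 N at the handle)
- cam_pivot (a point): point where the camera's vertical swivel axis and level tilt axis cross, 145 mm above the board on a fixed stand with a round base 96 mm across. It does not move
- cam_lens (a point): front glass of the camera, 63 mm from the pivot; own x is the line of sight, out of the lens. The camera is a light metal block 64 x 46 x 46 mm in a fork, with a round black lamp with a white face, 58 mm across, round the lens
- cam_ball (a point): centre of the black ball handle, 22 mm across, on a 9 mm rod behind the camera: 105 mm behind the pivot, exactly opposite the lens, so ball, pivot and line of sight lie on one line. Take the ball with the fingers on both sides of the rod
- cam_swivel (a joint): swivel of the camera about the vertical, rad: grows counter-clockwise seen from above; 0 is a mark on the stand, which itself stands turned differently each time; limits -2.2 and 2.2. Stiff: stays where it is left (0.15 N m)
- cam_tilt (a joint): tilt of the camera, rad: 0 level, grows as the lens goes down and the ball up; limits -0.7 and 1.0. Stiff: stays where it is left (0.15 N m)
- caliper: steel caliper, 63 x 226 x 14 mm, near the front of the board, loose, to be left alone; origin at the centre of its underside
- pin_case: small closed blue steel case, 52 x 79 x 25 mm, loose, to be left alone; origin at the centre of its underside
- grease_tub: flat tub with yellow screw lid, 66 mm across, 42 mm high, loose, to be left alone; origin at the centre of its underside
- oil_bottle: small white oil bottle with red dropper tip, 38 mm across, 126 mm high, loose, to be left alone; origin at the centre of its underside
- waiting_ring: second orange ring, 70 mm across, 12 mm high, lying on the board, loose, to be left alone; origin at the centre of its underside

How it is judged:
By the outcome, as a careful person would: the job done as asked, in the order asked, and still so for the second after the job is handed in, while the arm keeps its last pose, push and grip.
It also fails if it takes over 53 s, if anything falls off the work surface, if the arm or the gripper's body presses on something with over 40 N, if the wrist force passes 120 N, or if a joint passes its speed limit or range.

### The arm

A 6-joint arm with a two-finger parallel gripper is mounted at the origin on a cart in front of the work surface, level with it; the furniture and walls round the work are solid. World frame = base frame: x ahead of the robot, y to its left, z up, the work surface at z = 0. Lengths are in m, angles in degrees, forces in N, time in s.
With the tool pointing down it reaches from about 0.4 to 0.825 m from the base axis. Payload 7 kg.
Tool frame: the origin (TCP) lies at the very end of the fingers, on their centre line; the grasp point (between the pads) lies 19 mm behind it; z points along the fingers, y is the line along which they close (so a half turn about z gives the same grasp; the last joint's range is limited). The gripper opens to 88 mm and grips with 3 to 60 N. Pads are 19 mm wide; open, the fingers measure 130 mm over their backs; the gripper's body (78 mm by 193 mm) begins 47 mm behind the grasp point.
Start: joints at [-49.498, 20.546, 0.682, 0, -70.136, -16.507], TCP at [0.274, -0.617, 0.227] pointing down, gripper open.
Joint ranges: [-176.03, 176.03], [-82.01, 121.73], [-58.28, 71.71], [-173.87, 95.51], [-174.79, -0.11], [-173.66, 173.66]. Speed limits (degrees/s): [136.94, 136.94, 172.46, 180, 180, 180].

### API

Orientations are given as [roll, pitch, yaw] about the fixed x, y, z axes, in that order (R = Rz(yaw) Ry(pitch) Rx(roll)).
In Python, from plant import get_state, capture, close_job, regions_of gives the robot as it stands.
- The arm moves only by the tool jog_arm, never from a script. Its argument "moves" is a list of rows, each a list of 3 entries, a list of its own where there are three numbers: the shift along the tool's x, y, z in cm, then the turn about the tool's z in degrees, then the finger opening in cm, from 0 to 8.76. A call has 1 to 12 rows; each row shifts and turns the commanded pose from where the row before left it, along the tool's axes as they then stand; what a row does not reach is not made up. A row lasts 1/8 s, in which the tool goes at most 62.5 mm and 10.7 degrees, less where a joint would pass 70% of its speed; a pose out of reach is approached as far as the arm can. A call is refused whole if a number of a shift passes 6.25 or a number of a turn 10.7, either way. A call with a gripper value outside its range is refused whole. The fingers move at their own pace and stop on an object; "newtons" is the grip in N (left out, the last holds). Time passes only in rows, so rows that do not move let the fingers close. It gives the time, the measured TCP pose, the force, the opening and the grip force at its end, in the units of the state.
- get_state(): the state, without advancing time (a new reading comes with each control period).
- capture(name): name is "scene" or "top" or "wrist"; returns a dict with "pixels" (400x640x3 uint8, blue, green, red), "mtx" (3x3 intrinsics, pixels), "world_from_camera" (4x4, takes a point from camera to world coordinates); the wrist camera has in their place "hand_eye" (4x4, takes a point from camera to tool coordinates, whose origin is the TCP and whose axes are the flange's). Camera axes: x right, y down, z forward; pixel columns grow to the right and rows downward; lengths in m; the calibration is good to about 2 mm. A picture is of the moment at which its call begins: read the wrist's pose just before it. There is no depth.
- close_job(): hands the job in; it is judged then, once.
Trained networks look in a picture, given as the dict that the camera call returned (one of the last four; its "shot" number tells which), for a name from the list of things; names that differ only in an ending like _2 or _b are one class to them, and where a whole thing is asked for, a point or a joint stands for the part that bears it (a point fixed in the world has none). Each returns a list of dicts, best first, with "confidence" (0 to 1); they miss things now and then, are a little off and sometimes report something else, mostly with a low value. They report only what shows in the picture. A call takes as long as a camera call.
- regions_of(picture, thing): "pixels" (400x640 bool, what is visible of it) and "pixel" ([column, row] in pixels, amid what is visible of it).
The state is a dict: "time_s": time; "joints": joint angles; "qd": joint speeds; "joint_torque": joint torques, N m; "tcp_pos": TCP position; "eef_rot": TCP orientation; "contact_force": force on the tool from outside, world axes, zero at the start; "moment": the same for the moment, N m; "gripper_width": finger opening in m; "gripper_force": force on a finger pad.
Only numpy, scipy, OpenCV 4.12 (cv2) and the standard library are available. Lean on these libraries where they do the work, as an engineer would, in place of code of your own. Each camera call takes 0.05 s, during which the arm holds its last target. There are 200 camera calls.

## Working session

There is one attempt and no reset: what is moved stays moved. The work goes in short steps, Python scripts to look and compute and a tool call to move; the robot and the scene stay as the last step left them, time stands still between calls to the robot, and variables do not carry over. Pictures are saved under pics/ and viewed, at most 10 in all, crops included, and the job is handed in when it is done.

Besides the shell and the picture viewer there is one more tool, called after "Request:" as a command line: name --argument value ..., lists and objects as JSON in quotes. jog_arm: Moves the arm, as the interface text tells. Its arguments: {"type":"object","properties":{"moves":{"type":"array"},"newtons":{"type":"number"}},"required":["moves"]}

```bash
mkdir -p pics
cat > h.py <<'E'
import numpy as np, cv2
from plant import get_state, capture, close_job, regions_of
from scipy.spatial.transform import Rotation as R
def ray(p,px):
    T=np.array(p["world_from_camera"]);K=np.array(p["mtx"])
    q=cv2.undistortPoints(np.array([[px]],float),K,None)[0,0]
    return T[:3,3],T[:3,:3]@np.array([q[0],q[1],1.])
def onz(p,px,z):
    o,d=ray(p,px);return o+d*(z-o[2])/d[2]
def proj(p,X):
    T=np.linalg.inv(np.array(p["world_from_camera"]));c=np.atleast_2d(X)@T[:3,:3].T+T[:3,3]
    c=c@np.array(p["mtx"]).T;return c[:,:2]/c[:,2:]
def tri(ps):
    A=np.zeros((3,3));b=np.zeros(3)
    for p,px in ps:
        o,d=ray(p,px);d/=np.linalg.norm(d);M=np.eye(3)-np.outer(d,d);A+=M;b+=M@o
    return np.linalg.solve(A,b)
E
python3 - <<'E'
from h import *
np.set_printoptions(precision=4,suppress=True)
P={}
for n in("scene","top"):
    p=capture(n);P[n]=p;cv2.imwrite(f"pics/{n}.png",p["pixels"])
    print(n,np.array(p["world_from_camera"]).round(3).tolist(),np.array(p["mtx"]).tolist())
    for t in("station","cover_handle","cam_lens","cam_ball","caliper","pin_case","grease_tub","oil_bottle","waiting_ring"):
        for r in regions_of(p,t)[:2]: print(n,t,np.round(r["pixel"],1),round(r["confidence"],2),int(r["pixels"].sum()))
print(get_state())
E
```

```text
scene [[0.742, -0.343, 0.576, -0.273], [-0.67, -0.403, 0.623, -0.887], [0.018, -0.848, -0.529, 0.949], [0.0, 0.0, 0.0, 1.0]] [[422.7900548499007, 0.0, 315.9241066832553], [0.0, 422.7900548499007, 202.947801537334], [0.0, 0.0, 1.0]]
scene station [343.1 223.3] 0.93 2647
scene cover_handle [343.2 220.5] 0.65 2011
scene cam_lens [280.7 159.1] 0.89 386
scene cam_ball [277.1 163. ] 0.92 415
scene caliper [234.8 210.3] 0.51 133
scene pin_case [301.6 172.4] 0.64 163
scene pin_case [279.4 166.2] 0.44 543
scene grease_tub [319.6 188.1] 0.49 282
scene grease_tub [277.2 161.8] 0.24 419
scene oil_bottle [387. 266.] 0.72 346
scene oil_bottle [278.3 162.8] 0.46 367
scene waiting_ring [402.9 254.3] 0.68 144
top [[0.006, -0.981, 0.193, 0.3], [-1.0, -0.011, -0.025, 0.017], [0.027, -0.192, -0.981, 1.52], [0.0, 0.0, 0.0, 1.0]] [[462.0779723429277, 0.0, 321.7779578133651], [0.0, 462.0779723429277, 207.84051074848492], [0.0, 0.0, 1.0]]
top station [351.7 203.4] 0.57 3881
top cover_handle [349.1 207.7] 0.87 3221
top cover_handle [418.6 190.1] 0.43 140
top cam_lens [237.7 201.7] 0.91 778
top cam_ball [240.9 202. ] 0.72 754
top caliper [215.  278.7] 0.71 683
top pin_case [224.1 159.7] 0.9 431
top pin_case [239.7 200.4] 0.65 930
top grease_tub [271.4 168.5] 0.94 379
top oil_bottle [237.4 204.6] 0.74 744
top oil_bottle [429.2 224.9] 0.73 207
top waiting_ring [422.9 189.6] 0.44 83
{'time_s': 1.0, 'joints': array([-49.4981,  20.5444,   0.6813,   0.0002, -70.1354, -16.5061]), 'qd': array([-0.0669,  0.045 , -0.0857, -0.0298, -0.0057,  0.0327]), 'joint_torque': array([ -0.0002, -58.2392,  29.3305,   7.0026,   0.0124,  -0.0001]), 'tcp_pos': array([ 0.2745, -0.6167,  0.2266]), 'eef_rot': array([-179.9986,    0.0002, -156.0041]), 'contact_force': array([-0.8436,  0.1155,  0.8503]), 'moment': array([-0.0055,  0.0483,  0.0356]), 'gripper_force': 0.0, 'gripper_width': 0.0880995675015763}
```

Run:
```python
import cv2,numpy as np
a=cv2.imread("pics/top.png")[130:310,180:460];b=cv2.imread("pics/scene.png")[110:310,200:460]
cv2.imwrite("pics/topc.png",cv2.resize(a,None,fx=2.85,fy=2.85,interpolation=cv2.INTER_CUBIC))
cv2.imwrite("pics/scenec.png",cv2.resize(b,None,fx=3,fy=3,interpolation=cv2.INTER_CUBIC))
```

```text
(no output)
```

View pics/topc.png

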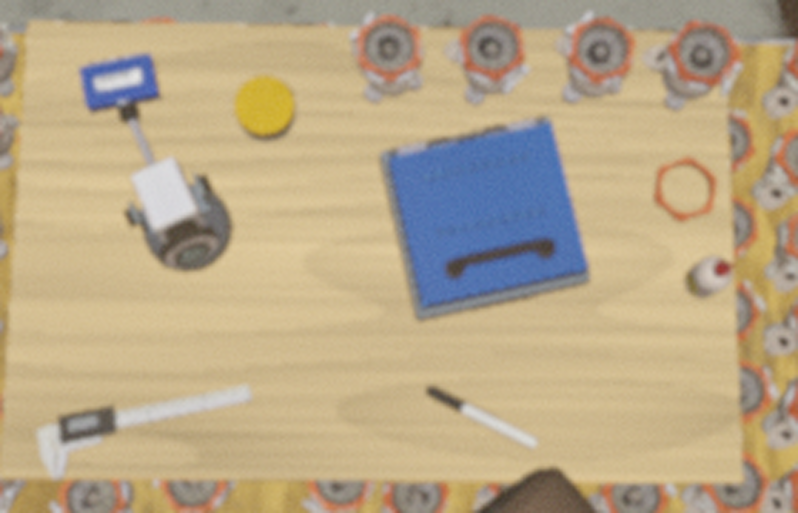

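View pics/scenec.png

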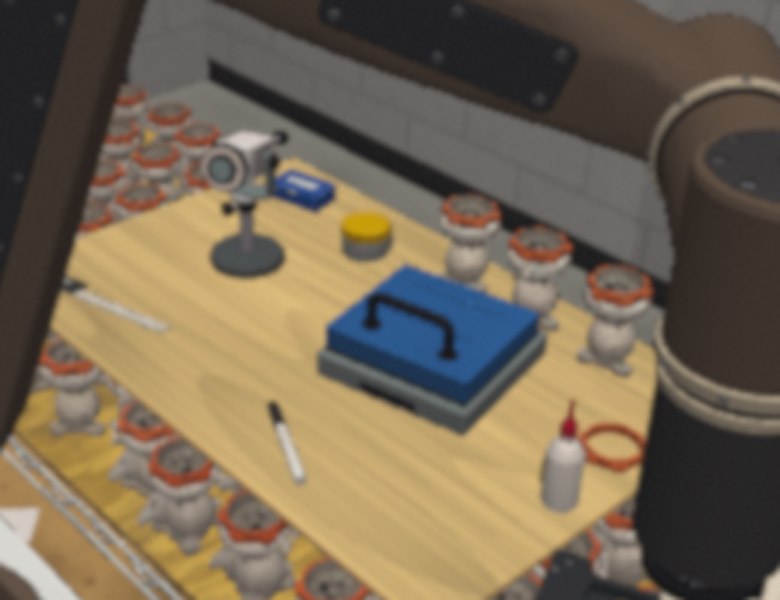

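The top crop shows the inspection camera at left, with its ball near full-image pixel (225,169), its lens near (247,217), and the pin case just behind the ball. The blue cover has its handle at about (456,262) to (548,245) in the crop. The scene crop puts the ball at about (281,136) and the stand base at (247,256).

```bash
cat >> h.py <<'E'
from scipy.optimize import minimize, least_squares
def stT(x,y,yaw):
    T=np.eye(4);T[:3,:3]=R.from_euler('z',yaw).as_matrix();T[:3,3]=[x,y,.116];return T
BOX=np.array([[a,b,c] for a in(-.084,.076) for b in(-.088,.088) for c in(.038,.068)])
def sil(p,T):
    m=np.zeros((400,640),np.uint8);q=proj(p,BOX@T[:3,:3].T+T[:3,3])
    cv2.fillConvexPoly(m,cv2.convexHull((q*16).round().astype(np.int32)),1,shift=4);return m>0
def blue(p,seed):
    h=cv2.cvtColor(cv2.GaussianBlur(p["pixels"],(3,3),0),cv2.COLOR_BGR2HSV)
    m=cv2.inRange(h,(100,110,50),(125,255,255));n,l,s,_=cv2.connectedComponentsWithStats(m)
    k=1+np.argmax(s[1:,4]);q=(l==k).astype(np.uint8)
    return cv2.morphologyEx(q,cv2.MORPH_CLOSE,np.ones((9,9)))>0
def fit_station(ps,x0):
    ms=[blue(p,0) for p in ps]
    f=lambda v:sum((sil(p,stT(v[0],v[1],v[2]))^m).sum()/m.sum() for p,m in zip(ps,ms))
    best=None
    for _ in range(3):
        r=minimize(f,x0,method='Nelder-Mead',options=dict(initial_simplex=np.array(x0)+np.array([[0,0,0],[.02,0,0],[0,.02,0],[0,0,.1]]),xatol=1e-5,fatol=1e-5));x0=r.x
    return r.x,r.fun
E
python3 - <<'E'
from h import *
np.set_printoptions(precision=4,suppress=True)
t=capture("top");s=capture("scene")
f=lambda a,b,o,k:np.array([a/k+o[0],b/k+o[1]])
tp=lambda a,b:f(a,b,(180,130),2.85); sp=lambda a,b:f(a,b,(200,110),3)
h=[onz(t,tp(455,264),.224),onz(t,tp(546,246),.224)];print("handle",h)
m=(h[0]+h[1])/2;yaw=np.arctan2(-(h[0]-h[1])[0],(h[0]-h[1])[1])
c=m[:2]+.054*np.array([np.cos(yaw),np.sin(yaw)])
for ps in([t],[s],[t,s]): print(fit_station(ps,[c[0],c[1],yaw]))
ball=tri([(t,tp(128,112)),(s,sp(281,136))]);lens=tri([(t,tp(190,250)),(s,sp(224,168))])
print("ball",ball,"lens",lens,"piv",lens+(ball-lens)*63/168)
print("base",onz(s,sp(247,256),.124),onz(t,tp(185,227),.124))
for n,a in dict(case=(120,82),tub=(264,104),ring=(686,188),bottle=(710,275)).items(): print(n,onz(t,tp(*a),.14))
E
```

```text
handle [array([ 0.5123, -0.068 ,  0.224 ]), array([ 0.5315, -0.1594,  0.224 ])]
(array([ 0.5797, -0.1056,  0.2451]), np.float64(0.13090418353576247))
(array([ 0.5831, -0.1032,  0.25  ]), np.float64(0.13381454747362576))
(array([ 0.5817, -0.1008,  0.2419]), np.float64(0.26896401084717514))
ball [0.6617 0.2593 0.2411] lens [0.5172 0.1884 0.2703] piv [0.5714 0.215  0.2593]
base [0.5637 0.2068 0.124 ] [0.5659 0.2159 0.124 ]
case [0.7221 0.2898 0.14  ]
tub [0.6995 0.1335 0.14  ]
ring [ 0.6117 -0.3234  0.14  ]
bottle [ 0.517  -0.3458  0.14  ]
```

Request:
jog_arm --moves '[[[0, 0, -6.2], 0, 8.7], [[0, 0, -6.2], 0, 8.7], [[-4.2, 3.8, -1], 0, 8.7], [[-4.2, 3.8, -1], 0, 8.7], [[-4.2, 3.8, -1], 0, 8.7], [[-4.2, 3.8, -1], 0, 8.7], [[-4.2, 3.8, -1], 0, 8.7], [[-4.2, 3.8, -1], 0, 8.7], [[-4.2, 3.8, -1], 0, 8.7], [[-4.2, 3.8, -1], 0, 8.7], [[-4.2, 3.8, -1], 0, 8.7], [[-4.2, 3.8, -1], 0, 8.7]]'

```text
time_s: 2.6
tcp_pos: [0.5039, -0.0969, 0.4513]
eef_rot: [-180.0, 0.1, -156.0]
contact_force: [0.7, 0.1, -0.3]
gripper_width: 0.087
gripper_force: 0.0
```

```bash
cat >> h.py <<'E'
def wrist():
    s=get_state();p=capture("wrist");T=np.eye(4)
    T[:3,:3]=R.from_euler('xyz',s["eef_rot"],degrees=True).as_matrix();T[:3,3]=s["tcp_pos"]
    p["world_from_camera"]=T@np.array(p["hand_eye"]);return p,s
E
python3 - <<'E'
from h import *
np.set_printoptions(precision=4,suppress=True)
p,s=wrist();cv2.imwrite("pics/w1.png",p["pixels"]);print(s["tcp_pos"],s["eef_rot"],s["joints"],p["hand_eye"],p["mtx"],p["world_from_camera"])
import pickle;pickle.dump(p,open("w1.pkl","wb"))
T=stT(.581,-.102,.243)
print(proj(p,BOX@T[:3,:3].T+T[:3,3]))
E
```

```text
[ 0.5039 -0.0969  0.4513] [-179.9831    0.0565 -155.9942] [ 11.0686   1.2263   4.8262   0.0038 -93.541  -77.0626] [[ 0.0012 -0.9693 -0.2461  0.0665]
 [ 1.      0.0012 -0.0001 -0.0003]
 [ 0.0004 -0.2461  0.9693 -0.1578]
 [ 0.      0.      0.      1.    ]] [[282.6558   0.     320.5727]
 [  0.     282.6558 198.5284]
 [  0.       0.       1.    ]] [[-0.4079  0.8847  0.2258  0.4431]
 [ 0.913   0.3954  0.1001 -0.1243]
 [-0.0007  0.247  -0.969   0.6091]
 [ 0.      0.      0.      1.    ]]
[[253.1367 150.2953]
 [248.4661 151.9398]
 [361.2432 169.6702]
 [363.9871 172.5999]
 [242.2082 242.3369]
 [237.2421 249.6592]
 [342.0069 258.7961]
 [343.3263 267.0237]]
```

View pics/w1.png

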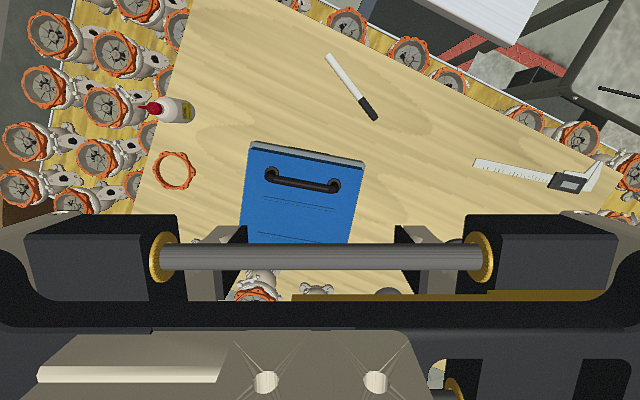

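The wrist view shows the cover's front edge from (249,150) to (364,168), with the handle bar at about (268,176) to (336,186). The fingers hide the hinge side. I'll zoom in with the fitted model drawn over it.

Run:
```python
from h import *
import pickle
p=pickle.load(open("w1.pkl","rb"))
def st_pts(v):
    T=stT(*v);H=np.array([[-.054,-.04,.108],[-.054,.04,.108]])
    B=np.array([[-.093,-.095,.036],[-.093,.095,.036]])
    return [proj(p,X@T[:3,:3].T+T[:3,3]) for X in(H,B,BOX)]
k=4.5;x0,y0=228,135
im=cv2.resize(p["pixels"][y0:y0+110,x0:x0+150],None,fx=k,fy=k,interpolation=cv2.INTER_CUBIC)
for a in st_pts([.581,-.102,.243]):
    for q in a: cv2.drawMarker(im,tuple(int(z) for z in (q-[x0,y0]+.5)*k-.5),(0,255,255),0,14,1)
cv2.imwrite("pics/w1c.png",im)
m=blue(p,0);ys,xs=np.where(m);print(xs.min(),xs.max(),ys.min())
```

```text
239 362 148
```

View pics/w1c.png

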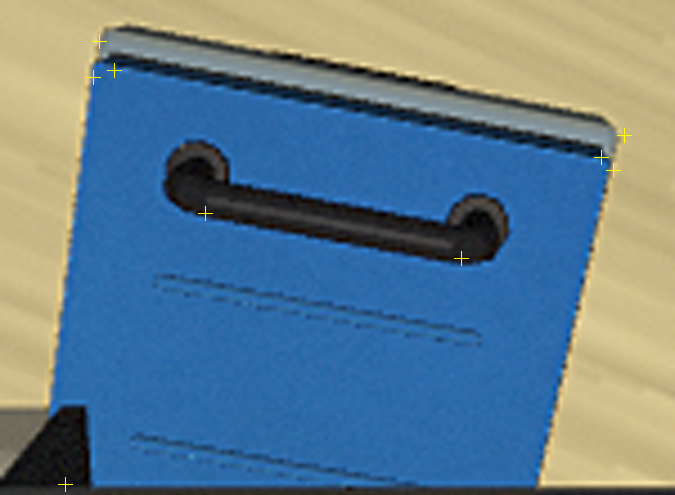

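The real cover front corners are at crop (95,60) and (610,158), and the bar axis runs from about (200,197) to (465,246). The model sits about 3 px too far back, so I'll refit on these points.

Run:
```python
from h import *
import pickle
np.set_printoptions(precision=4,suppress=True)
p=pickle.load(open("w1.pkl","rb"));k=4.5
f=lambda a:(np.array(a,float)+.5)/k-.5+[228,135]
L=np.array([f((95,60)),f((610,158)),f((200,197)),f((465,246))])
d=(L[3]-L[2])/np.linalg.norm(L[3]-L[2]);n=np.array([-d[1],d[0]])
C=np.array([[-.084,-.088,.068],[-.084,.088,.068],[-.054,-.04,.108],[-.054,.04,.108]])
def res(v):
    T=stT(*v);q=proj(p,C@T[:3,:3].T+T[:3,3])-L
    return np.r_[q[:2].ravel(),q[2:]@n]
r=least_squares(res,[.581,-.102,.243]);print(r.x,r.fun)
T=stT(*r.x)
for X in([0,0,.042],[-.054,0,.108],[.086,0,.038]): print(T[:3,:3]@X+T[:3,3])
```

```text
[ 0.5769 -0.1051  0.2327] [-0.6243  0.0787  0.5818  0.27   -0.162  -0.1116]
[ 0.5769 -0.1051  0.158 ]
[ 0.5244 -0.1176  0.224 ]
[ 0.6606 -0.0853  0.154 ]
```

Request:
jog_arm --moves '[[[-4.2, 3.3, 0.9], 0, 5], [[-4.2, 3.3, 0.9], 0, 5], [[-4.2, 3.3, 0.9], 0, 5], [[-4.2, 3.3, 0.9], 0, 5], [[-4.2, 3.3, 0.9], 0, 5], [[-4.2, 3.3, 0.9], 0, 5], [[-4.2, 3.3, 0.9], 0, 5], [[-4.2, 3.3, 0.9], 0, 5], [[0, 0, 0], 0, 5]]'

```text
time_s: 3.78
tcp_pos: [0.7037, 0.2825, 0.3734]
eef_rot: [-180.0, -0.4, -155.9]
contact_force: [-0.3, -0.3, -0.9]
gripper_width: 0.0499
gripper_force: 0.0
```

Run:
```python
from h import *
import pickle
np.set_printoptions(precision=4,suppress=True)
p,s=wrist();pickle.dump(p,open("w2.pkl","wb"));print(s["tcp_pos"],s["eef_rot"],s["joints"])
print(proj(p,[[.662,.259,.241],[.570,.213,.261],[.517,.188,.270]]))
cv2.imwrite("pics/w2.png",cv2.resize(p["pixels"][50:270,190:450],None,fx=3,fy=2.7,interpolation=cv2.INTER_CUBIC) if 0 else cv2.resize(p["pixels"][70:265,190:450],None,fx=3,fy=3,interpolation=cv2.INTER_CUBIC))
```

```text
[0.7037 0.2825 0.3734] [-179.9854   -0.3569 -155.8588] [  36.4954   26.9571   29.01     -0.0622  -92.4047 -102.3566]
[[316.6699 146.8213]
 [311.0096  26.6432]
 [308.6323 -61.6598]]
```

View pics/w2.png

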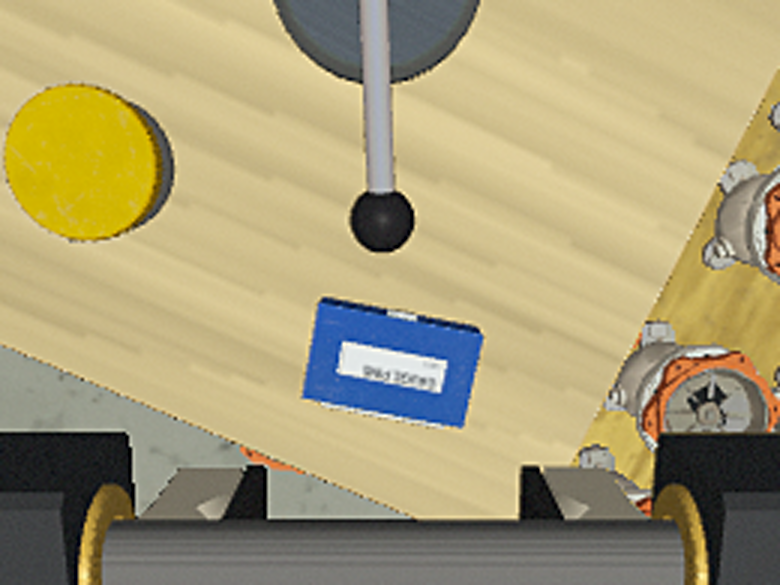

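The ball is at crop (382,220), which is full-image pixel (317,143). The rod runs straight up the picture, and the pin case is clear of it. I'll look at the upper part for the stand base.

Run:
```python
from h import *
import pickle
np.set_printoptions(precision=4,suppress=True)
p=pickle.load(open("w2.pkl","rb"));t=capture("top");s=capture("scene")
b=[(p,(317.0,143.0)),(t,(224.9,169.3)),(s,(293.7,155.3))]
print(tri(b),tri(b[:2]),tri([b[0],b[2]]))
cv2.imwrite("pics/w2u.png",cv2.resize(p["pixels"][0:110,230:400],None,fx=4.5,fy=4.5,interpolation=cv2.INTER_CUBIC))
```

```text
[0.6599 0.258  0.2428] [0.6576 0.2581 0.2512] [0.6597 0.2566 0.243 ]
```

View pics/w2u.png

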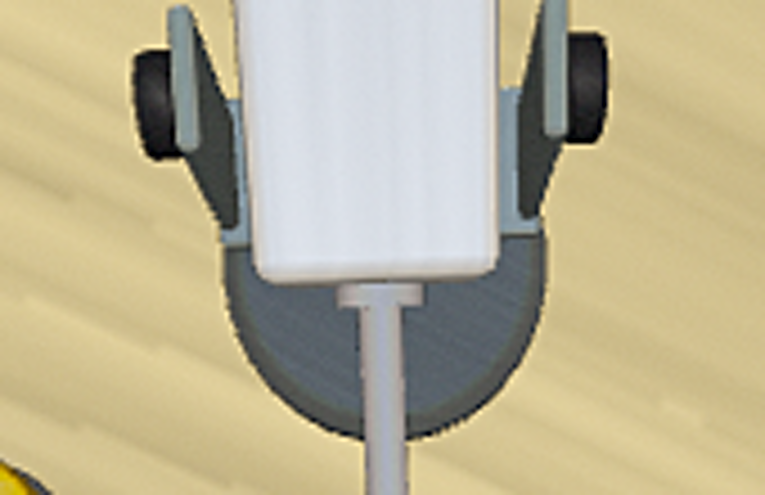

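The knob centres are at crop (160,105) and (588,88), so the pivot projects midway at (374,96.5).

Run:
```python
from h import *
import pickle
np.set_printoptions(precision=4,suppress=True)
p=pickle.load(open("w2.pkl","rb"))
P=onz(p,((374.5)/4.5-.5+230,97/4.5-.5),.261);print("piv",P)
# ball on its ray at 105 mm of pivot
o,d=ray(p,(317,143));d/=np.linalg.norm(d);w=o-P;b=w@d;D=b*b-(w@w-.105**2);print("D",D)
for sg in(-1,1):
    B=o+d*(-b+sg*np.sqrt(max(D,0)));print("ball",B,"dist",np.linalg.norm(B-P))
B=tri([(p,(317,143))]*1+[(p,(317,143.))]) if 0 else np.array([.6599,.258,.2428])
print("az",np.degrees(np.arctan2(*(B-P)[1::-1])),"dist",np.linalg.norm(B-P))
N=np.array([.5769,-.1051,.158]);u=(N-P)/np.linalg.norm(N-P);G=P-.105*u
print("goal ball",G,"az ball",np.degrees(np.arctan2(-u[1],-u[0])),"tilt",np.degrees(np.arcsin(-u[2])))
```

```text
piv [0.5655 0.2126 0.261 ]
D 0.0005785798989733637
ball [0.656  0.2574 0.2899] dist 0.10500000000000001
ball [0.6583 0.2577 0.2419] dist 0.10500000000000001
az 25.675427620302916 dist 0.10632160218762299
goal ball [0.5619 0.3124 0.2934] az ball 92.05665446076807 tilt 17.95141219579006
```

Request:
jog_arm --moves '[[[2.5, -0.2, 2], -1.7, 5], [[2.6, -0.2, 2], 0, 5], [[0, 0, 4], 0, 5], [[0, 0, 4], 0, 5], [[0, 0, 2], 0, 5], [[0, 0, 1], 0, 5], [[0, 0, 0], 0, 5]]'

```text
time_s: 4.8
tcp_pos: [0.6587, 0.2534, 0.2294]
eef_rot: [-180.0, 0.0, -154.3]
contact_force: [-0.1, 0.1, 0.2]
gripper_width: 0.0505
gripper_force: 0.0
```

Run:
```python
from h import *
np.set_printoptions(precision=4,suppress=True)
p,s=wrist();print(s["tcp_pos"],s["eef_rot"],s["joints"],proj(p,[[.6587,.2577,.242],[.5655,.2126,.261]]))
cv2.imwrite("pics/w3.png",cv2.resize(p["pixels"][60:260,200:440],None,fx=2.5,fy=2.5,interpolation=cv2.INTER_CUBIC))
```

```text
[0.6587 0.2534 0.2294] [-179.9988    0.0463 -154.3368] [  36.8174   23.3216    5.2472    0.0107  -71.8805 -101.1575] [[328.0246 253.3164]
 [330.4707  36.5415]]
```

View pics/w3.png

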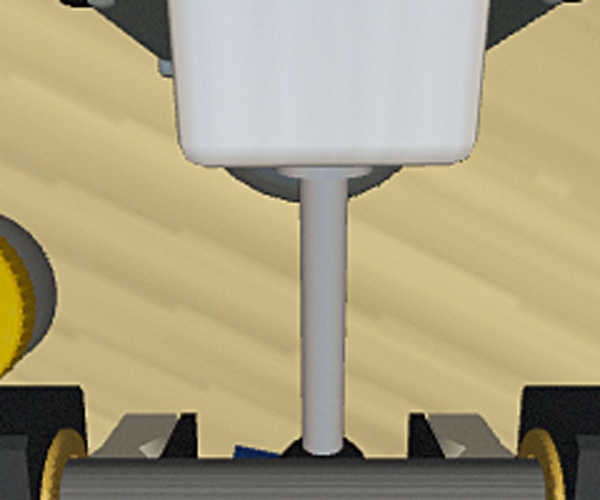

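The ball sits between the fingers, at crop col 324 against the finger middle near 302, so I'll shift 4 mm, lower a little and close.

Request:
jog_arm --moves '[[[-0.2, 0.4, 0.6], 0, 5], [[0, 0, 0], 0, 5], [[0, 0, 0], 0, 1.5], [[0, 0, 0], 0, 1.5], [[0, 0, 0], 0, 1.5], [[0, 0, 0], 0, 1.5], [[0, 0, 0], 0, 1.5], [[0, 0, 0], 0, 1.5]]' --newtons 15

```text
time_s: 5.85
tcp_pos: [0.6588, 0.2584, 0.2226]
eef_rot: [-180.0, 0.0, -154.3]
contact_force: [-0.2, -0.0, 0.7]
gripper_width: 0.0204
gripper_force: 15.0
```

Run:
```python
from h import *
P=np.array([.5655,.2126,.261]);off=np.array([0,0,-.019])
n=11;a=np.radians(np.linspace(25.8,92.06,n+1));t=np.radians(np.linspace(-10.5,17.95,n+1))
B=P+.105*np.c_[np.cos(t)*np.cos(a),np.cos(t)*np.sin(a),np.sin(t)]
for i in range(n):
    psi=a[i]+np.pi;d=B[i+1]-B[i]
    print(np.round(100*np.array([d[0]*np.cos(psi)+d[1]*np.sin(psi),d[0]*np.sin(psi)-d[1]*np.cos(psi),-d[2]]),2),-6.02)
print(B[-1]+off)
```

```text
[-0.02  1.09 -0.47] -6.02
[ 0.    1.1  -0.47] -6.02
[ 0.02  1.1  -0.47] -6.02
[ 0.05  1.1  -0.47] -6.02
[ 0.07  1.1  -0.47] -6.02
[ 0.09  1.1  -0.47] -6.02
[ 0.11  1.09 -0.47] -6.02
[ 0.13  1.08 -0.47] -6.02
[ 0.15  1.07 -0.46] -6.02
[ 0.17  1.06 -0.46] -6.02
[ 0.19  1.05 -0.45] -6.02
[0.56190938 0.31242466 0.27435963]
```

Request:
jog_arm --moves '[[[0, 1.09, -0.47], -6, 1.5], [[0, 1.1, -0.47], -6, 1.5], [[0.02, 1.1, -0.47], -6, 1.5], [[0.05, 1.1, -0.47], -6, 1.5], [[0.07, 1.1, -0.47], -6, 1.5], [[0.09, 1.1, -0.47], -6, 1.5], [[0.11, 1.09, -0.47], -6, 1.5], [[0.13, 1.08, -0.47], -6, 1.5], [[0.15, 1.07, -0.46], -6, 1.5], [[0.17, 1.06, -0.46], -6, 1.5], [[0.19, 1.05, -0.45], -6, 1.5], [[0, 0, 0], 0, 1.5]]'

```text
time_s: 7.35
tcp_pos: [0.5617, 0.3131, 0.2742]
eef_rot: [180.0, -0.0, -88.3]
contact_force: [-0.6, -2.0, 0.3]
gripper_width: 0.021
gripper_force: 15.0
```

Run:
```python
from h import *
np.set_printoptions(precision=4,suppress=True)
p,s=wrist();print(s["tcp_pos"],s["eef_rot"],s["contact_force"],s["moment"])
P=np.array([.5655,.2126,.261]);N=np.array([.5769,-.1051,.158]);u=(N-P)/np.linalg.norm(N-P)
print(proj(p,[P,P-.105*u]))
im=p["pixels"][0:260,180:460].copy()
for k in np.arange(-.1,-.02,.01):
    q=proj(p,P+k*u)[0]-[180,0];cv2.circle(im,tuple(int(round(z)) for z in q),1,(0,0,255),-1)
cv2.imwrite("pics/w4.png",cv2.resize(im,None,fx=2.3,fy=2.3,interpolation=cv2.INTER_CUBIC))
```

```text
[0.5617 0.3131 0.2742] [179.975   -0.0337 -88.3294] [-0.5965 -2.0205  0.2597] [-0.9567  0.4162  0.041 ]
[[318.2191  63.5555]
 [319.1744 254.1413]]
```

View pics/w4.png

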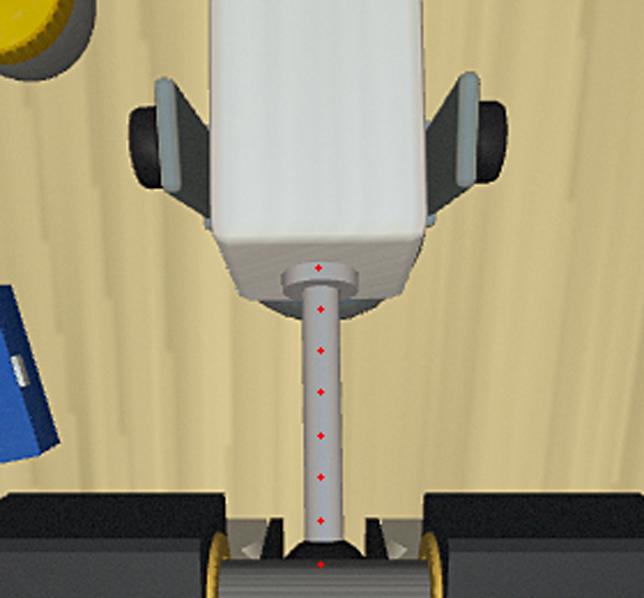

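The rod lies on the predicted line, and the knob midpoint agrees with the model to 1 px. I'll let go, back off, and check the ball height from two sideways views.

Request:
jog_arm --moves '[[[0, 0, 0], 0, 5], [[0, 0, 0], 0, 5], [[0, 0, 0], 0, 5], [[0, 0, -3], 0, 5], [[0, 0, -4], 0, 5], [[-3, 4, 0], 0, 5], [[-3, 4, 0], 0, 5], [[0, 4, 0], 0, 5], [[0, 0, 0], 0, 5]]'

```text
time_s: 8.52
tcp_pos: [0.4387, 0.3707, 0.3449]
eef_rot: [-180.0, 0.1, -88.2]
contact_force: [0.5, -0.5, 0.8]
gripper_width: 0.0501
gripper_force: 0.0
```

Run:
```python
from h import *
import pickle
p,s=wrist();pickle.dump(p,open("v1.pkl","wb"));print(s["tcp_pos"]);print(proj(p,[[.5619,.3124,.2934]]))
```

```text
[0.43867947 0.37073478 0.3448582 ]
[[151.7772971  132.49984064]]
```

Request:
jog_arm --moves '[[[0, -6, 0], 0, 5], [[0, -6, 0], 0, 5], [[0, -6, 0], 0, 5], [[0, -6, 0], 0, 5], [[0, 0, 0], 0, 5]]'

```text
time_s: 9.2
tcp_pos: [0.6848, 0.3757, 0.3371]
eef_rot: [179.7, -0.3, -88.6]
contact_force: [-1.0, 0.8, -2.2]
gripper_width: 0.0498
gripper_force: 0.0
```

Run:
```python
from h import *
import pickle
p2,s=wrist();pickle.dump(p2,open("v2.pkl","wb"));print(s["tcp_pos"]);p1=pickle.load(open("v1.pkl","rb"))
G=[.5619,.3124,.2934];ims=[]
for p in(p1,p2):
    q=proj(p,[G])[0];print(q);x,y=(int(q[0])-40,max(int(q[1])-60,0));print(x,y)
    ims.append(cv2.resize(p["pixels"][y:y+100,x:x+80],(400,500),interpolation=cv2.INTER_CUBIC))
cv2.imwrite("pics/v.png",np.hstack(ims))
```

```text
[0.68480319 0.37572568 0.33710634]
[151.7772971  132.49984064]
111 72
[497.3190282  136.51447582]
457 76
```

View pics/v.png

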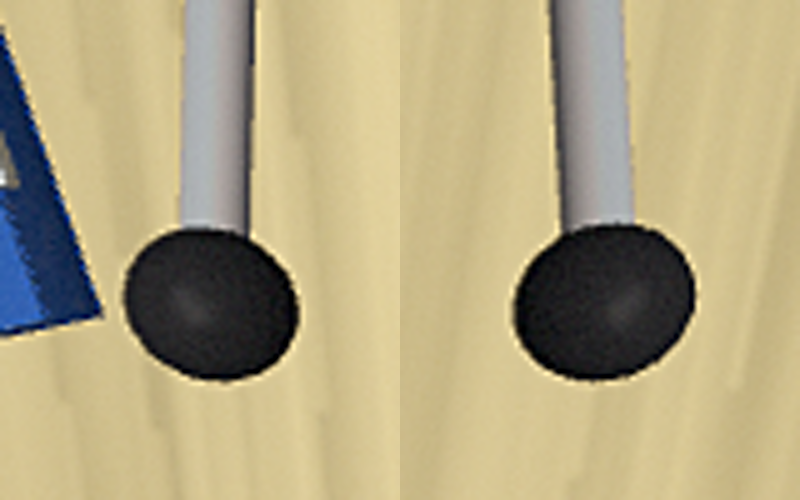

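The ball centres are at about (153,132) and (497,136), within roughly 1 px of the aimed position, so the aim is good to about 0.5 degrees. Next is the cover.

Request:
jog_arm --moves '[[[0, 0, -4], 0, 5], [[0, 0, -4], 0, 5], [[5.4, 1.9, 0], 0, 5], [[5.4, 1.9, 0], 0, 5], [[5.4, 1.9, 0], 0, 5], [[5.4, 1.9, 0], 0, 5], [[5.4, 1.9, 0], 0, 5], [[5.4, 1.9, 0], 0, 5], [[5.4, 1.9, 0], 0, 5], [[5.4, 1.9, 0], 0, 5], [[5.4, 1.9, 0], -6, 5], [[0, 0, 0], -6, 5]]'

```text
time_s: 10.75
tcp_pos: [0.522, -0.1167, 0.4256]
eef_rot: [-179.8, -0.1, -76.3]
contact_force: [1.0, 0.3, -0.4]
gripper_width: 0.05
gripper_force: 0.0
```

```bash
cat > a.py <<'E'
from h import *
s=get_state();psi=np.radians(s["eef_rot"][2])
d=np.array([.5244,-.1176,.205])-s["tcp_pos"]
print(s["tcp_pos"],s["eef_rot"],np.round(100*np.array([d[0]*np.cos(psi)+d[1]*np.sin(psi),d[0]*np.sin(psi)-d[1]*np.cos(psi),-d[2]]),2))
E
python3 a.py
```

```text
[ 0.52196777 -0.11672808  0.425646  ] [-1.79816790e+02 -5.43759361e-02 -7.63290669e+01] [ 0.14 -0.22 22.06]
```

Request:
jog_arm --moves '[[[0.1, -0.2, 5], 0, 5], [[0, 0, 5], 0, 5], [[0, 0, 4], 0, 5], [[0, 0, 0], 0, 5], [[0, 0, 0], 0, 5]]'

```text
time_s: 11.38
tcp_pos: [0.5269, -0.1143, 0.2863]
eef_rot: [-179.8, -0.1, -76.3]
contact_force: [0.4, -0.4, 1.0]
gripper_width: 0.0501
gripper_force: 0.0
```

```bash
python3 a.py
python3 - <<'E'
from h import *
p,s=wrist();T=stT(.5769,-.1051,.2327)
H=np.array([[-.054,-.04,.108],[-.054,.04,.108],[-.054,0,.108]]);q=proj(p,H@T[:3,:3].T+T[:3,3]);print(q.round(1))
g=cv2.cvtColor(p["pixels"],cv2.COLOR_BGR2HSV)
for r in range(int(q[2,1])-12,int(q[2,1])+13,6): 
    print(r,[int(x) for x in p["pixels"][r,int(q[2,0])-30:int(q[2,0])+31:2].max(1)])
E
```

```text
[ 0.52692704 -0.11426422  0.28631144] [-1.79828730e+02 -7.29098635e-02 -7.62776058e+01] [0.26 0.32 8.13]
[[324.6 158.5]
 [323.5 253.6]
 [324.  208.1]]
196 [183, 184, 184, 183, 184, 183, 185, 183, 182, 183, 184, 206, 37, 36, 50, 71, 49, 39, 37, 205, 184, 184, 185, 184, 182, 181, 180, 181, 182, 186, 179]
202 [182, 183, 183, 181, 181, 182, 182, 185, 182, 182, 184, 205, 34, 45, 52, 74, 46, 42, 30, 198, 183, 182, 181, 181, 180, 182, 183, 184, 182, 184, 179]
208 [183, 183, 184, 181, 184, 182, 181, 183, 179, 182, 182, 204, 30, 37, 49, 73, 44, 45, 29, 200, 183, 183, 182, 184, 183, 184, 185, 185, 184, 185, 158]
214 [183, 182, 182, 183, 180, 182, 182, 182, 182, 183, 184, 163, 36, 37, 51, 65, 41, 41, 24, 195, 183, 183, 184, 185, 184, 182, 184, 183, 181, 183, 133]
220 [184, 183, 185, 181, 182, 183, 181, 182, 180, 178, 185, 166, 34, 41, 49, 67, 41, 38, 26, 193, 183, 183, 183, 182, 183, 182, 181, 183, 183, 185, 124]
```

The bar lies exactly at the predicted column (324). Descend and grip.

Request:
jog_arm --moves '[[[0.2, 0.3, 4], 0, 5], [[0, 0, 3], 0, 5], [[0, 0, 0.9], 0, 5], [[0, 0, 0], 0, 5], [[0, 0, 0], 0, 0.8], [[0, 0, 0], 0, 0.8], [[0, 0, 0], 0, 0.8], [[0, 0, 0], 0, 0.8], [[0, 0, 0], 0, 0.8], [[0, 0, 0], 0, 0.8], [[0, 0, 0], 0, 0.8]]' --newtons 20

```text
time_s: 12.8
tcp_pos: [0.5249, -0.1165, 0.2051]
eef_rot: [-179.9, -0.0, -76.3]
contact_force: [4.8, 1.6, -2.5]
gripper_width: 0.0112
gripper_force: 20.0
```

Run:
```python
from h import *
np.set_printoptions(precision=4,suppress=True)
s=get_state();print(s["tcp_pos"],s["eef_rot"],s["contact_force"],s["gripper_width"])
psi=np.radians(s["eef_rot"][2]);n=24;r=np.hypot(.14,.07);a0=np.arctan2(.07,.14)
th=a0+np.radians(60)*np.linspace(0,1,n+1)
X=np.c_[-r*np.cos(th),r*np.sin(th)] # station x, z
dyaw=.2327
for i in range(n):
    d=X[i+1]-X[i];w=np.array([d[0]*np.cos(dyaw),d[0]*np.sin(dyaw)])
    print(np.round(100*np.array([w@[np.cos(psi),np.sin(psi)],w@[np.sin(psi),-np.cos(psi)],-d[1]]),2).tolist(),end=' ')
d=X[-1]-X[0];print("total",d,s["tcp_pos"]+[d[0]*np.cos(dyaw),d[0]*np.sin(dyaw),d[1]])
```

```text
[ 0.5249 -0.1165  0.2051] [-179.8669   -0.0135  -76.2928] [ 4.8173  1.5973 -2.4608] 0.011167594619982507
[0.0, -0.32, -0.6] [0.0, -0.34, -0.59] [0.0, -0.37, -0.57] [0.0, -0.39, -0.56] [0.0, -0.42, -0.54] [0.0, -0.44, -0.52] [0.0, -0.46, -0.5] [0.0, -0.49, -0.48] [0.0, -0.51, -0.46] [0.0, -0.53, -0.44] [0.0, -0.54, -0.41] [0.0, -0.56, -0.39] [0.0, -0.58, -0.36] [0.0, -0.59, -0.34] [0.0, -0.61, -0.31] [0.0, -0.62, -0.29] [0.0, -0.63, -0.26] [0.0, -0.64, -0.23] [0.0, -0.65, -0.2] [0.0, -0.66, -0.17] [0.0, -0.67, -0.14] [0.0, -0.67, -0.11] [0.0, -0.68, -0.09] [0.0, -0.68, -0.06] total [0.1306 0.0862] [ 0.652  -0.0863  0.2913]
```

Request:
jog_arm --moves '[[[0.0, -0.32, -0.6], 0, 0.8], [[0.0, -0.34, -0.59], 0, 0.8], [[0.0, -0.37, -0.57], 0, 0.8], [[0.0, -0.39, -0.56], 0, 0.8], [[0.0, -0.42, -0.54], 0, 0.8], [[0.0, -0.44, -0.52], 0, 0.8], [[0.0, -0.46, -0.5], 0, 0.8], [[0.0, -0.49, -0.48], 0, 0.8], [[0.0, -0.51, -0.46], 0, 0.8], [[0.0, -0.53, -0.44], 0, 0.8], [[0.0, -0.54, -0.41], 0, 0.8], [[0.0, -0.56, -0.39], 0, 0.8]]'

```text
time_s: 14.3
tcp_pos: [0.5747, -0.1047, 0.2669]
eef_rot: [179.9, -0.0, -76.3]
contact_force: [-8.9, -3.6, 5.8]
gripper_width: 0.0112
gripper_force: 20.0
```

Request:
jog_arm --moves '[[[0.0, -0.58, -0.36], 0, 0.8], [[0.0, -0.59, -0.34], 0, 0.8], [[0.0, -0.61, -0.31], 0, 0.8], [[0.0, -0.62, -0.29], 0, 0.8], [[0.0, -0.63, -0.26], 0, 0.8], [[0.0, -0.64, -0.23], 0, 0.8], [[0.0, -0.65, -0.2], 0, 0.8], [[0.0, -0.66, -0.17], 0, 0.8], [[0.0, -0.67, -0.14], 0, 0.8], [[0.0, -0.67, -0.11], 0, 0.8], [[0.0, -0.68, -0.09], 0, 0.8], [[0.0, -0.68, -0.06], 0, 0.8]]'

```text
time_s: 15.8
tcp_pos: [0.6507, -0.0866, 0.2925]
eef_rot: [-180.0, -0.1, -76.3]
contact_force: [-1.5, -4.8, 1.4]
gripper_width: 0.0113
gripper_force: 20.0
```

Request:
jog_arm --moves '[[[0, 0, 0], 0, 0.8], [[0, 0, 0], 0, 0.8], [[0, 0, 0], 0, 0.8], [[0, 0, 0], 0, 0.8]]'

```text
time_s: 16.3
tcp_pos: [0.6507, -0.0867, 0.2924]
eef_rot: [-179.9, -0.1, -76.3]
contact_force: [-1.3, -5.7, 3.0]
gripper_width: 0.0114
gripper_force: 20.0
```

Run:
```python
from h import *
s=get_state();p=capture("scene");t=capture("top");print(s["tcp_pos"],s["contact_force"],s["gripper_width"],s["gripper_force"])
x=s["tcp_pos"]-np.array([.6606,-.0853,.154]);x=np.array([x[0]*np.cos(.2327)+x[1]*np.sin(.2327),x[2]+.0185]);print("angle",np.degrees(np.arctan2(x[1],-x[0]))-26.57,np.hypot(*x))
a=cv2.resize(p["pixels"][110:310,220:420],(400,400));b=cv2.resize(t["pixels"][140:280,200:340] if 0 else t["pixels"][130:270,200:340+0],(400,400))
cv2.imwrite("pics/end.png",np.hstack([a,cv2.resize(t["pixels"][130:330,200:400],(400,400))]))
```

```text
[ 0.65065293 -0.08665292  0.29242186] [-1.25470656 -5.73990319  2.95776236] 0.011372846718522707 20.00840038061142
angle 59.786987771683336 0.15723959306422988
```

View pics/end.png

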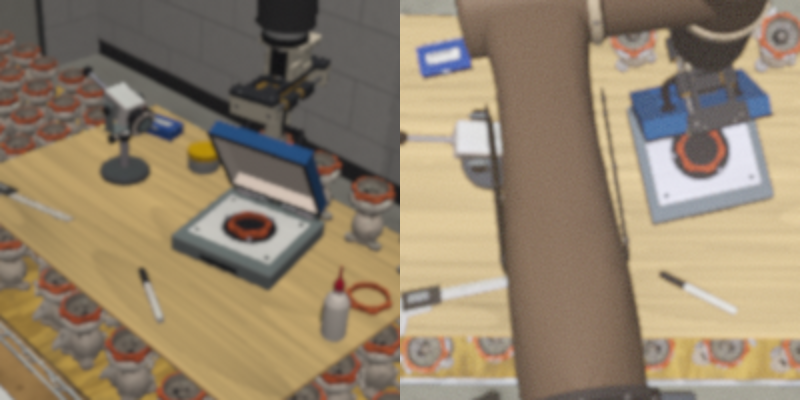

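The cover stands open at about 60° with the gripper on its handle. The ring is in its nest, the camera points at it, and everything else is where it was.

```bash
python3 -c "
from plant import close_job;print(close_job())"
```

```text
the job is handed in; nothing more can be done
None
```

I handed the job in at about 16 s: the inspection camera is aimed at the nest (within roughly half a degree, measured before I opened the cover) and released, and the gripper is holding the dust cover still at about 60° (59.8° from the arm's position).

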